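Lock the washing machine's levelling foot

TASK

Three levelling feet for a washing machine stand on the laundry's service counter. On the one that carries two hex nuts, take the upper, larger nut and turn it clockwise (seen from above) down the stud until it is tight against the nut below, then let go of it.

Things in the scene. Friction and masses are not known exactly. Their poses are not given: they have to be found in the camera images.
- lock_nut (a joint): Turn of the upper, larger nut about its upright stud, rad; grows clockwise seen from above (tightening), the nut sinking 2.5 mm per rad. Starts at 0 to 0.35. At 1.25 the nut is jammed on the lower nut: a hard stop. Can be backed off to -0.6. Turning takes about 0.1 N m; it stays where it is left. Its foot's bracket and lower nut are fixed.
- lock_nut_grip (a point): Centre of that nut, on the stud's axis at half its height, 70 mm above the counter (67 when tight). Steel hexagon, 32 mm across flats, 22 mm tall. z is up; turns with the nut; flats face along its +y and -y and every 60 degrees. The 16 mm stud ends 94 mm above the counter. The lower nut (24 mm across flats, top at 56 mm) and bracket (110 x 90 mm, top at 40 mm) lie below.
- foot_plain: One of the other feet, not the one to work on: a dark steel bracket 110 x 90 mm, top 40 mm above the counter, a 40 mm washer and only one nut, 24 mm across flats and 13 mm tall, under a long bare stud that ends 94 mm above the counter. Fixed. Origin on the counter, below the stud.
- foot_cap: The other foot, not the one to work on: the same bracket and small nut, topped by a smooth round domed cap, 25 mm across, ending 98 mm above the counter. Fixed. Origin on the counter, below the stud.
Things that resemble listed ones, but are neither listed nor needed, are in the scene too. Leave any pink or turquoise look-alike of the part that bears lock_nut alone.

How it is judged:
At the end, for the whole second after the job is handed in: The upper nut is turned down against the lower nut, to within 0.18 rad (10 degrees) of its stop at 1.25 rad, and is at rest and released (value of joint lock_nut above 1.07 rad and velocity of joint lock_nut between -0.05 and 0.05 rad/s); the robot touches nothing.
It also fails if it takes over 32 s, if anything falls off the work surface, if the arm or the gripper's body presses on something with over 40 N, if the wrist force passes 120 N, or if a joint passes its speed limit or range.

ROBOT

A 7-joint arm with a two-finger parallel gripper is mounted at the origin on the work surface. World frame = base frame: x ahead of the robot, y to its left, z up, the work surface at z = 0. Lengths are in m, angles in rad, forces in N, time in s.
With the tool pointing down it reaches from about 0.425 to 0.875 m from the base axis. Payload 4.7 kg.
Tool frame: the origin (TCP) lies between the finger pads; the fingertips stand ctrl.tip_reach ahead of it and the grasp point (between the pads) lies 5 mm behind it (ctrl.tip_reach is the distance from the TCP to the fingertips, in m); z points along the fingers, y is the direction in which the jaws open and shut (so a half turn about z gives the same grasp; the last joint's range is limited). The gripper opens to 87 mm and grips with 3 to 60 N. Pads are 19 mm wide; open, the fingers measure 117 mm over their backs; the gripper's body (75 mm by 190 mm) begins 51 mm behind the grasp point.
Start: joints at [-1.098, 0.321, -0.07, 1.45, 0.023, 1.371, -0.057], TCP at [0.288, 0.583, 0.237] pointing down, gripper open.
Joint ranges: [-2.86, 2.86], [-0.3, 2.09], [-1.38, 1.24], [0.06, 2.45], [-1.56, 4.7], [0.09, 2.05], [-2.69, 2.69]. Speed limits (rad/s): [2.57, 2.57, 3.14, 3.14, 3.14, 3.14, 3.14].

INTERFACE

Orientations are given as a rotation vector (axis times angle).
In Python, from bench import ctrl gives the robot as it stands.
- The arm moves only by the shell command python3 -m handwheel 'ROWS' [FORCE]. ROWS is JSON, a list of rows, each a list of 7 numbers: the shift along the tool's x, y, z in mm, then the turn, a rotation vector about the tool's x, y, z in rad, then the gripper's target within -1 to 1 (shut at 1, half-way at 0, fully open at -1). In form: [[dx, dy, dz, ax, ay, az, grip], ...]. A call has 1 to 12 rows; each row is the pose to reach, as a shift and turn from the pose commanded when the call began, along the tool's axes at that moment; what a row does not reach only later rows make up. A row lasts 1/8 s, in which the tool goes at most 62.5 mm and 10.7 degrees, less where a joint would pass 70% of its speed; a pose out of reach is approached as far as the arm can. A call with a gripper value outside its range is refused whole. The fingers move at their own pace and stop on an object; FORCE is the grip in N (left out, the last holds). Time passes only in rows, so rows that repeat a pose let the fingers close. It gives the time, the measured TCP pose, the force and the opening at its end, in the units of the state.
- ctrl.get_state(): the state, without advancing time (a new reading comes with each control period).
- ctrl.get_image(name): name is "scene" or "side" or "wrist"; returns the picture (480x640x3 uint8, red, green, blue); there is no depth.
- ctrl.camera_model(name): a dict with "mtx" (3x3 intrinsics, pixels), "k1" (the pictures are not rectified: a ray, as slopes to the right and down, at radius r is drawn at 1 + k1 r^2 times it, then the intrinsics apply), "xyz" and "orientation" of the camera in the world. Camera axes: x right, y up, looking along -z (the intrinsics and any distortion apply to the point x, -y, -z); pixel columns grow to the right and rows downward; lengths in m; the calibration is good to about 2 mm. A picture is of the moment at which its call begins: read the wrist's pose just before it. camera_model takes no time and is no camera call; for the wrist camera it gives the pose at the moment of the call.
- ctrl.close_job(): hands the job in, once; it reports no verdict.
The state is a dict: "time": time; "joint_positions": joint angles; "qd": joint speeds; "joint_torque": joint torques, N m; "position": TCP position; "tool_rot": TCP orientation; "ft_force": force on the tool from outside, world axes, zero at the start; "torque": the same for the moment, N m; "grip_width": opening from 0.0 (shut) to 1.0 (fully open).
Only numpy, scipy, OpenCV 4.12 (cv2) and the standard library are available. Lean on these libraries where they do the work, as an engineer would, in place of code of your own. Each camera call takes 0.05 s, during which the arm holds its last target.

## Working session

There is one attempt and no reset: what is moved stays moved. The work goes in short steps, Python scripts to look and compute and a shell command to move; the robot and the scene stay as the last step left them, time stands still between calls to the robot, and variables do not carry over. Pictures are saved under pics/ and viewed, and the job is handed in when it is done.

```bash
mkdir -p pics; ls; python3 - <<'E'
from bench import ctrl
import cv2,numpy as np
np.set_printoptions(precision=4,suppress=True)
print(ctrl.get_state(), ctrl.tip_reach)
for n in ["scene","side","wrist"]:
    print(n,ctrl.camera_model(n))
    cv2.imwrite(f"pics/{n}0.png",ctrl.get_image(n)[:,:,::-1])
E
```

```text
pics
{'time': 0.0, 'joint_positions': array([-1.0979,  0.3218, -0.0701,  1.4517,  0.0226,  1.3708, -0.0569]), 'qd': array([-0.0008, -0.0007,  0.0011,  0.0001,  0.0009,  0.0002,  0.001 ]), 'joint_torque': array([  0.0002, -49.1289,  -0.4041, -31.2534,  -0.0638,   0.0434,
         0.0002]), 'position': array([0.2877, 0.5823, 0.2354]), 'tool_rot': array([-0.7143, -3.059 ,  0.003 ]), 'ft_force': array([-1.1164,  0.2348,  0.2405]), 'torque': array([-0.0196,  0.0386, -0.0106]), 'grip_width': 1.0012032210465123} 0.014
scene {'mtx': array([[532.5771,   0.    , 322.2247],
       [  0.    , 532.5771, 238.5227],
       [  0.    ,   0.    ,   1.    ]]), 'k1': -0.1450854699198383, 'xyz': array([1.168 , 0.6141, 0.6475]), 'orientation': array([0.5145, 1.0814, 2.012 ])}
side {'mtx': array([[537.9259,   0.    , 315.7423],
       [  0.    , 537.9259, 236.0695],
       [  0.    ,   0.    ,   1.    ]]), 'k1': -0.02791834798021507, 'xyz': array([ 0.1042, -0.6335,  0.672 ]), 'orientation': array([ 0.9118, -0.2222, -0.4488])}
wrist {'mtx': array([[375.614 ,   0.    , 316.2245],
       [  0.    , 375.614 , 238.4842],
       [  0.    ,   0.    ,   1.    ]]), 'k1': 0.0034154779500065605, 'xyz': array([0.2224, 0.6139, 0.3829]), 'orientation': array([-0.2386, -0.146 ,  1.1059])}
```

View pics/scene0.png

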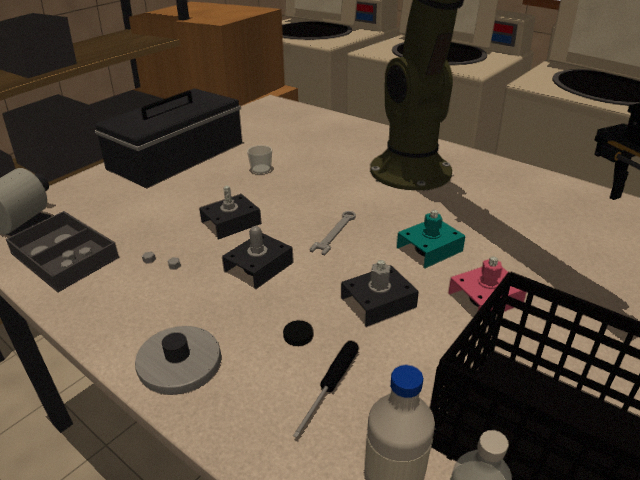

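View pics/side0.png

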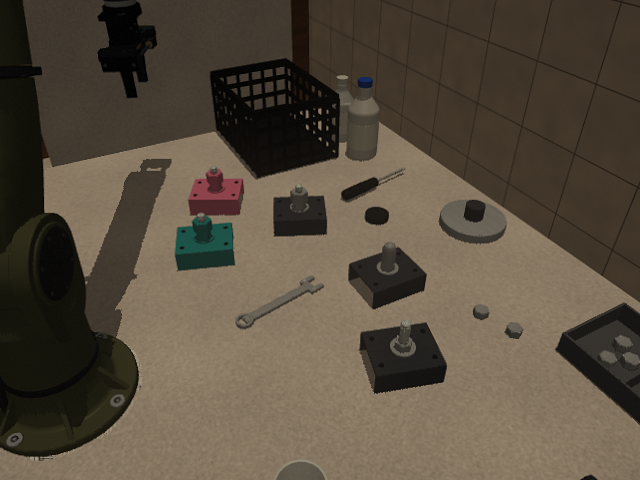

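View pics/wrist0.png

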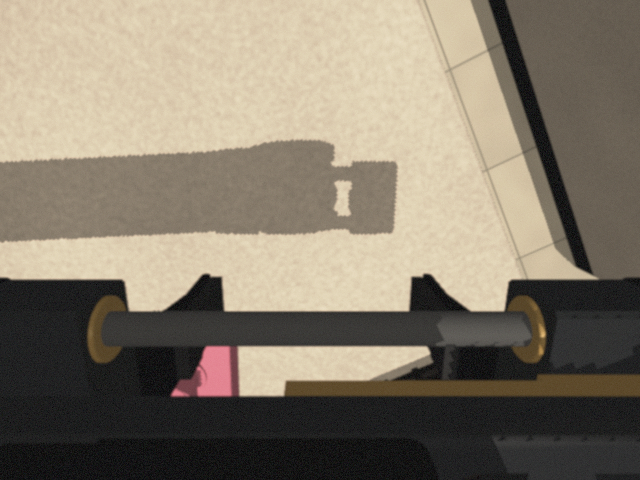

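Scene candidates: (380,290) is a dark bracket with a wide nut, (257,255) has a domed cap, (229,212) has a bare stud, and turquoise (432,235) and pink (488,280) are look-alikes. The one at (380,290) fits, since it is dark and has a large nut above. I'll confirm it in enlarged crops.

```bash
python3 - <<'E'
import cv2,numpy as np
a=cv2.imread("pics/scene0.png")[235:325,335:425]; b=cv2.imread("pics/side0.png")[160:250,255:345]
c=cv2.imread("pics/scene0.png")[170:290,190:310]
f=lambda im,s:cv2.convertScaleAbs(cv2.resize(im,(s,s),interpolation=cv2.INTER_CUBIC),alpha=1.8)
cv2.imwrite("pics/crop1.png",np.hstack([f(a,400),f(b,400)]))
cv2.imwrite("pics/crop2.png",f(c,480))
E
```

```text
(no output)
```

View pics/crop1.png

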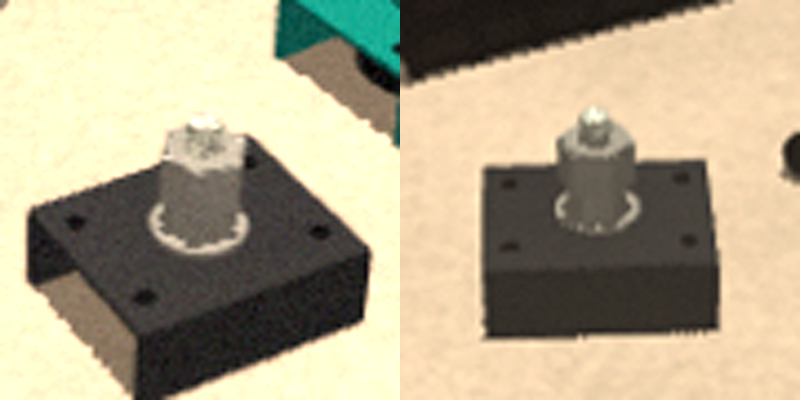

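View pics/crop2.png

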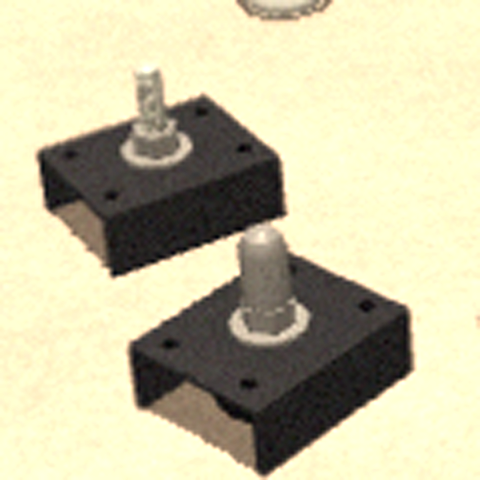

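The crops confirm it: (380,290) has a larger hex nut stacked on a smaller one with a short stud end. The other two are a bare stud and a dome. Stud top is at scene (381.1,261.3) and side (298.6,184.8).

```bash
cat > h.py <<'E'
import numpy as np,cv2
from scipy.spatial.transform import Rotation as R
from bench import ctrl
np.set_printoptions(precision=4,suppress=True)
def ray(m,uv):
    K=m["mtx"];d=np.array([m["k1"],0,0,0,0.])
    p=cv2.undistortPoints(np.array([[uv]],float),K,d)[0,0]
    return np.array(m["xyz"]),R.from_rotvec(m["orientation"]).apply([p[0],-p[1],-1])
def onz(m,uv,z):
    o,d=ray(m,uv); return o+d*(z-o[2])/d[2]
def proj(m,P):
    q=R.from_rotvec(m["orientation"]).inv().apply(np.atleast_2d(P)-m["xyz"])
    x=q[:,:2]*[1,-1]/(-q[:,2:]);r2=(x**2).sum(1,keepdims=True)
    return (x*(1+m["k1"]*r2))*[m["mtx"][0,0],m["mtx"][1,1]]+m["mtx"][:2,2]
E
python3 - <<'E'
from h import *
S,D=ctrl.camera_model("scene"),ctrl.camera_model("side")
print(onz(S,(381.1,261.3),.094),onz(D,(298.6,184.8),.094))
c1=lambda p:(335+p[0]/4.444,235+p[1]/4.444)
c2=lambda p:(255+(p[0]-400)/4.444,160+p[1]/4.444)
for p in [(28,208),(137,335),(370,255),(250,137)]: print("sc",onz(S,c1(p),.04))
for p in [(483,168),(706,161),(718,262),(484,272)]: print("sd",onz(D,c2(p),.04))
for p in [(162,165),(190,172),(240,165),(246,142)]: print("nut",onz(S,c1(p),.081))
st=ctrl.get_state();T=R.from_rotvec(st["tool_rot"]);print(T.as_matrix())
W=ctrl.camera_model("wrist")
print("cam in tool",T.inv().apply(W["xyz"]-st["position"]),(T.inv()*R.from_rotvec(W["orientation"])).as_matrix())
E
```

```text
[0.5139 0.2277 0.094 ] [0.5138 0.2264 0.094 ]
sc [0.5474 0.1662 0.04  ]
sc [0.5855 0.2462 0.04  ]
sc [0.4893 0.2942 0.04  ]
sc [0.4507 0.2134 0.04  ]
sd [0.4802 0.2834 0.04  ]
sd [0.5796 0.238  0.04  ]
sd [0.5433 0.1591 0.04  ]
sd [0.4445 0.2024 0.04  ]
nut [0.5356 0.2225 0.081 ]
nut [0.5328 0.2338 0.081 ]
nut [0.5172 0.2471 0.081 ]
nut [0.5029 0.2409 0.081 ]
[[-0.8966  0.4429 -0.0006]
 [ 0.4429  0.8966 -0.0014]
 [-0.0001 -0.0015 -1.    ]]
cam in tool [ 0.0725 -0.0008 -0.1474] [[ 0.0005  0.965   0.2624]
 [ 1.     -0.0005  0.    ]
 [ 0.0002  0.2624 -0.965 ]]
```

```bash
python3 - <<'E'
from h import *
D=ctrl.camera_model("side");S=ctrl.camera_model("scene")
for n,p in dict(nearbot=(262,172),rightbot=(340,148),leftbot=(217,118)).items(): print(n,onz(D,p,0))
b=onz(D,(262,172),0)
for z in (.1,.14,.18,.22): print(z,proj(D,b+[0,0,z]))
E
```

```text
nearbot [0.5269 0.4638 0.    ]
rightbot [0.762 0.484 0.   ]
leftbot [0.5345 0.8223 0.    ]
0.1 [[259.4125 135.3635]]
0.14 [[258.314  119.7541]]
0.18 [[257.1766 103.556 ]]
0.22 [[255.9984  86.7379]]
```

```bash
python3 -m handwheel '[[-50,-27,0,0,0,0,-1],[-100,-54,0,0,0,0,-1],[-155,-82,0,0,0,0,-1],[-205,-109,0,0,0,0,-1],[-260,-138,0,0,0,0,-1],[-310,-165,0,0,0,0,-1],[-360,-191,15,0,0,0,-1],[-410,-218,35,0,0,0,-1],[-410,-218,40,0,0,0,-1],[-410,-218,40,0,0,0,-1]]' && python3 - <<'E'
from h import *
W=ctrl.camera_model("wrist");print(W)
im=ctrl.get_image("wrist")[:,:,::-1];cv2.imwrite("pics/w1.png",im)
print(proj(W,[.514,.227,.081])); print(ctrl.get_state()["joint_positions"])
E
```

```text
time: 1.4
position: [0.5582, 0.2062, 0.1958]
tool_rot: [-0.714, -3.058, 0.0]
ft_force: [-0.4, -0.0, 0.0]
grip_width: 0.998
{'mtx': array([[375.614 ,   0.    , 316.2245],
       [  0.    , 375.614 , 238.4842],
       [  0.    ,   0.    ,   1.    ]]), 'k1': 0.0034154779500065605, 'xyz': array([0.4932, 0.2375, 0.3433]), 'orientation': array([-0.2364, -0.1459,  1.1057])}
[[316.2481 172.0675]]
[-0.5814  0.2271  0.2115  1.6551 -0.0507  1.2651  0.7541]
```

View pics/w1.png

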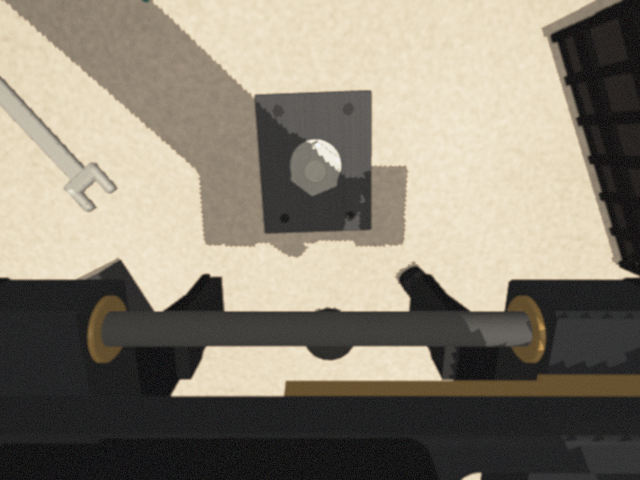

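```bash
python3 - <<'E'
import cv2
a=cv2.imread("pics/w1.png")[130:205,275:350]
cv2.imwrite("pics/w1c.png",cv2.resize(a,(600,600),interpolation=cv2.INTER_CUBIC))
E
```

```text
(no output)
```

View pics/w1c.png

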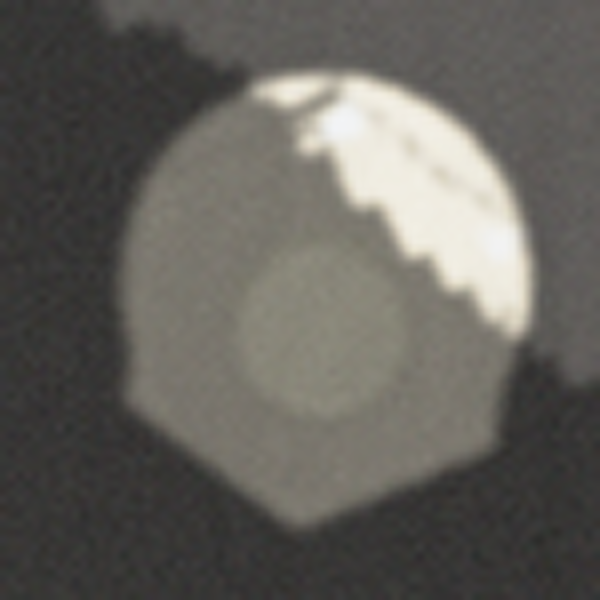

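Lower three nut corners at crop (125,400), (300,530), (500,445); the washer hides the rest of the outline. Stud top at (322,332).

```bash
python3 - <<'E'
from h import *
from scipy.optimize import least_squares
W=ctrl.camera_model("wrist")
px=np.array([(125,400),(300,530),(500,445)])/8+[275,130]-.44
st=np.array((322,332))/8+[275,130]-.44
print(onz(W,st,.094)); P=np.array([onz(W,p,.081) for p in px]);print(P)
print(np.linalg.norm(np.diff(P,axis=0),axis=1))
s=ctrl.get_state();T=R.from_rotvec(s["tool_rot"]).as_matrix()
def hexa(x):
    k=x[2]+np.radians([0,-60,-120]) # corners
    return np.c_[x[0]+.01848*np.cos(k),x[1]+.01848*np.sin(k),0*k+.081]
for sg in (1,-1):
  f=lambda x:np.r_[(proj(W,np.c_[x[0]+.01848*np.cos(x[2]+sg*np.radians([0,60,120])),x[1]+.01848*np.sin(x[2]+sg*np.radians([0,60,120])),[.081]*3])-px).ravel(),(proj(W,[[x[0],x[1],.094]])-st).ravel()]
  r=min((least_squares(f,[.514,.227,a]) for a in np.arange(-3,3.1,1)),key=lambda r:r.cost)
  print(sg,r.x,r.cost,r.fun)
  if sg==-1 or 1:
    c=r.x[2]; fl=np.degrees(c)+30   # flat normal azimuth mod 60
    ty=np.degrees(np.arctan2(T[1,1],T[0,1]))
    d=(fl-ty+30)%60-30
    print("flat minus tooly deg (ccw):",d)
    v=T.T@(np.r_[r.x[:2],.07]-s["position"]);print("nut in tool mm",v*1e3)
E
```

```text
[0.512 0.228 0.094]
[[0.5107 0.2096 0.081 ]
 [0.5276 0.2182 0.081 ]
 [0.5286 0.2371 0.081 ]]
[0.019 0.019]
1 [0.5119 0.2282 4.6632] 0.5038743651196637 [ 0.5085  0.3124 -0.0067 -0.1504 -0.7331  0.0378  0.2159 -0.2085]
flat minus tooly deg (ccw): -6.640558765040055
nut in tool mm [ 50.557   -1.7042 126.5014]
-1 [0.5272 0.2183 3.6051] 742.0926116969399 [  0.5948  -0.3269   3.2332 -26.9821  -0.6949  -0.0972  -3.0428  27.1199]
flat minus tooly deg (ccw): -7.267696037049632
nut in tool mm [ 32.4811  -3.8951 126.4809]
```

```bash
python3 -m handwheel '[[25,-1,0,0,0,0.06,-1],[50,-1.5,0,0,0,0.116,-1],[50,-1.5,50,0,0,0.116,-1],[50,-1.5,95,0,0,0.116,-1],[50,-1.5,120,0,0,0.116,-1],[50,-1.5,128,0,0,0.116,-1],[50,-1.5,128,0,0,0.116,-1]]' && python3 - <<'E'
from h import *
for n in("side","wrist"):
    im=ctrl.get_image(n)[:,:,::-1];cv2.imwrite(f"pics/{n}2.png",im)
a=cv2.resize(cv2.imread("pics/side2.png")[150:250,230:370],(700,500),interpolation=cv2.INTER_CUBIC)
cv2.imwrite("pics/side2c.png",cv2.convertScaleAbs(a,alpha=1.8))
s=ctrl.get_state();T=R.from_rotvec(s["tool_rot"]).as_matrix();print(s["position"],T.T@(np.array([.5125,.228,.07])-s["position"]),s["joint_positions"])
E
```

```text
time: 2.33
position: [0.5134, 0.2278, 0.0692]
tool_rot: [0.888, 3.013, 0.001]
ft_force: [-0.5, -0.0, -0.0]
grip_width: 1.004
[0.5143 0.2276 0.0702] [ 0.0018 -0.0007  0.0002] [-0.6302  0.2765  0.1902  1.866  -0.0617  1.0019  0.5829]
```

View pics/side2c.png

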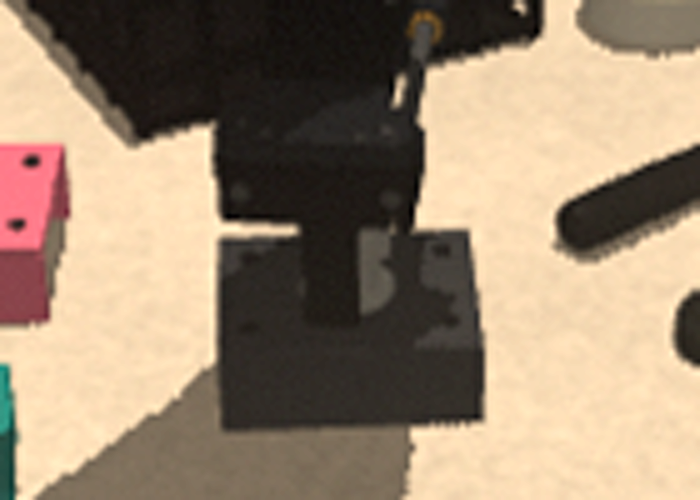

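View pics/wrist2.png

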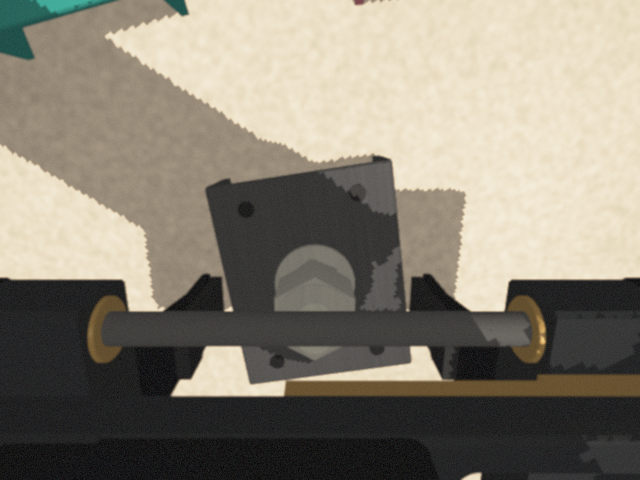

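The nut sits centred between the jaws (wrist u≈315, jaw midpoint ≈317), with its flats parallel to the pads. Closing.

```bash
python3 -m handwheel '[[0,0,0,0,0,0,0],[0,0,0,0,0,0,1],[0,0,0,0,0,0,1],[0,0,0,0,0,0,1],[0,0,0,0,0,0,1],[0,0,0,0,0,0,1]]' 20; python3 -c "
from h import *
s=ctrl.get_state();print(s)"
```

```text
time: 3.18
position: [0.5135, 0.2265, 0.0686]
tool_rot: [0.891, 3.013, 0.0]
ft_force: [0.4, -0.4, 0.2]
grip_width: 0.4
{'time': 3.175, 'joint_positions': array([-0.6297,  0.278 ,  0.1906,  1.8679, -0.0618,  1.0013,  0.5831]), 'qd': array([ 0.0001, -0.0001,  0.0006, -0.0004, -0.0006, -0.0005, -0.0007]), 'joint_torque': array([  0.0043, -41.5654,   1.8498, -26.7896,  -0.0255,   0.0745,
        -0.0001]), 'position': array([0.5135, 0.2265, 0.0686]), 'tool_rot': array([0.8906, 3.0127, 0.    ]), 'ft_force': array([ 0.3756, -0.4083,  0.1585]), 'torque': array([0.0537, 0.0074, 0.0065]), 'grip_width': 0.40026855064379346}
```

```bash
python3 -m handwheel '[[0,0,0,0,0,0,1],[0,0,0,0,0,0,1],[0,0,0,0,0,0,1]]'; python3 - <<'E'
from h import *
im=ctrl.get_image("wrist")[:,:,::-1];cv2.imwrite(f"pics/w3.png",cv2.resize(im[200:400,200:440],(720,600)))
print(ctrl.get_state()['grip_width'],ctrl.get_state()['joint_positions'][-1])
E
```

```text
time: 3.55
position: [0.5137, 0.227, 0.0686]
tool_rot: [0.89, 3.012, 0.001]
ft_force: [1.7, 2.7, -1.6]
grip_width: 0.362
0.36927388242926396 0.5830284669269185
```

View pics/w3.png

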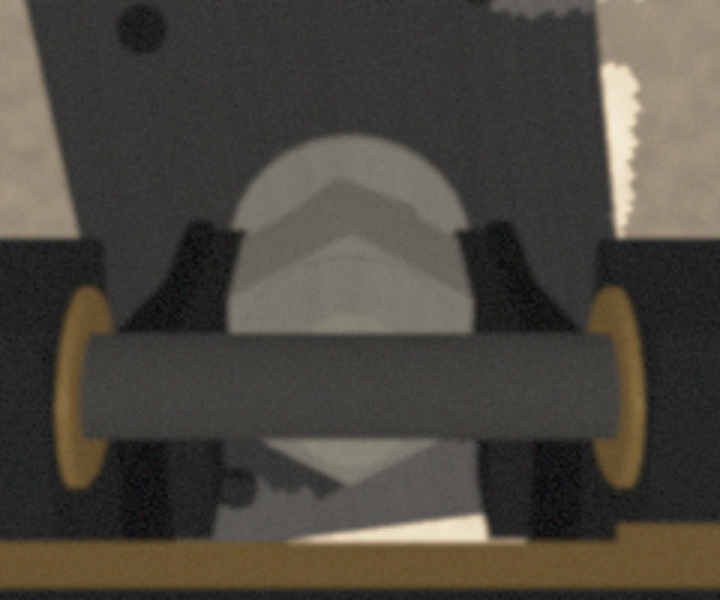

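Opening is 31.9 mm, so the nut is gripped squarely on its flats. Turning clockwise (+tool z) and following it down.

```bash
python3 -m handwheel '[[0,0,0.2,0,0,0.08,1],[0,0,0.5,0,0,0.2,1],[0,0,0.8,0,0,0.32,1],[0,0,1.1,0,0,0.44,1],[0,0,1.4,0,0,0.56,1],[0,0,1.7,0,0,0.68,1],[0,0,2.0,0,0,0.8,1],[0,0,2.0,0,0,0.8,1]]'; python3 -c "
from h import *
s=ctrl.get_state();print(s['torque'],s['joint_positions'],s['joint_torque'])"
```

```text
time: 4.6
position: [0.5133, 0.2267, 0.0666]
tool_rot: [-1.992, -2.429, 0.0]
ft_force: [0.3, 2.0, -0.5]
grip_width: 0.369
[ 0.2378 -0.0836 -0.1021] [-0.727   0.285   0.3022  1.873  -0.0998  0.9984 -0.1847] [  0.3503 -41.0115   3.3648 -26.3013   0.2722   0.3583  -0.3035]
```

```bash
for i in 1; do python3 -m handwheel '[[0,0,0.15,0,0,0.06,1],[0,0,0.25,0,0,0.1,1],[0,0,0.25,0,0,0.1,1]]'; done; python3 -c "
from h import *
s=ctrl.get_state();print(s['torque'],s['joint_positions'][-1])"
```

```text
time: 4.97
position: [0.5132, 0.2267, 0.0663]
tool_rot: [-2.109, -2.328, 0.0]
ft_force: [0.0, 1.1, -0.1]
grip_width: 0.366
[ 0.1958  0.0279 -0.0258] -0.27957349923713387
```

```bash
python3 -m handwheel '[[0,0,0.15,0,0,0.06,1],[0,0,0.25,0,0,0.1,1],[0,0,0.25,0,0,0.1,1]]'; python3 -c "
from h import *
s=ctrl.get_state();print(s['torque'],s['joint_positions'][-1])"
```

```text
time: 5.35
position: [0.5132, 0.2267, 0.0661]
tool_rot: [-2.223, -2.219, 0.0]
ft_force: [-0.7, 1.2, 0.3]
grip_width: 0.369
[ 0.2629  0.2449 -0.0785] -0.37558935043348307
```

```bash
python3 -m handwheel '[[0,0,0.1,0,0,0.04,1],[0,0,0.2,0,0,0.08,1],[0,0,0.2,0,0,0.08,1]]'; python3 -c "
from h import *
s=ctrl.get_state();print(s['torque'],s['joint_positions'][-1],s['joint_torque'][-1])"
```

```text
time: 5.72
position: [0.5131, 0.2266, 0.0659]
tool_rot: [-2.31, -2.128, 0.001]
ft_force: [-0.7, 1.3, 0.2]
grip_width: 0.366
[ 0.2316  0.2957 -0.0274] -0.45230181760301286 -0.08661353029310703
```

```bash
python3 -m handwheel '[[0,0,0.1,0,0,0.04,1],[0,0,0.2,0,0,0.08,1],[0,0,0.2,0,0,0.08,1]]'; python3 -c "
from h import *
s=ctrl.get_state();print(s['torque'],s['joint_positions'][-1],s['joint_torque'][-1])"
```

```text
time: 6.1
position: [0.5131, 0.2261, 0.0659]
tool_rot: [2.392, 2.036, -0.002]
ft_force: [-2.4, -1.2, 3.5]
grip_width: 0.363
[-0.2574  0.6674  0.6573] -0.5279419618814035 -0.763561986386776
```

The moment about z jumped to 0.66 N m after 1.16 rad, so the nut is jammed on the lower nut. Releasing and lifting.

```bash
python3 -m handwheel '[[0,0,0,0,0,0,0],[0,0,0,0,0,0,-1],[0,0,0,0,0,0,-1],[0,0,0,0,0,0,-1],[0,0,0,0,0,0,-1],[0,0,-10,0,0,0,-1],[0,0,-40,0,0,0,-1],[0,0,-90,0,0,0,-1],[-50,0,-130,0,0,0,-1],[-50,0,-130,0,0,0,-1],[-50,0,-130,0,0,0,-1]]' && python3 - <<'E'
from h import *
W=ctrl.camera_model("wrist")
im=ctrl.get_image("wrist")[:,:,::-1];cv2.imwrite("pics/w4.png",im)
u=proj(W,[.5122,.228,.078])[0].astype(int);print(u)
o=np.clip(u-40,0,None);a=im[o[1]:o[1]+80,o[0]:o[0]+80];cv2.imwrite("pics/w4c.png",cv2.resize(a,(560,560),interpolation=cv2.INTER_CUBIC));print(o)
E
```

```text
time: 7.48
position: [0.5052, 0.1776, 0.1961]
tool_rot: [-2.396, -2.031, -0.002]
ft_force: [-0.8, 0.2, 0.9]
grip_width: 0.999
[315 166]
[275 126]
```

View pics/w4c.png

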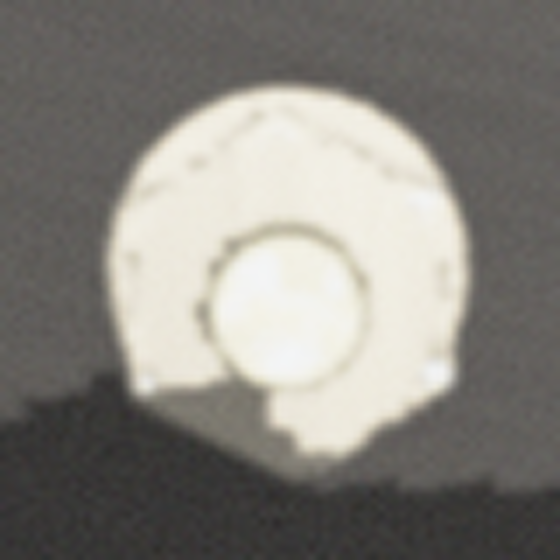

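Corners at crop (138,395), (305,480), (458,378); the washer again hides the rest. I'll work out how far the nut turned.

```bash
python3 - <<'E'
from h import *
from scipy.optimize import least_squares
W=ctrl.camera_model("wrist")
px=np.array([(138,395),(305,480),(458,378)])/7+[275,126]-.43
k=np.radians([0,60,120])
f=lambda x:(proj(W,np.c_[x[0]+.01848*np.cos(x[2]+k),x[1]+.01848*np.sin(x[2]+k),[.078]*3])-px).ravel()
r=min((least_squares(f,[.512,.228,a]) for a in np.arange(-3,3.1,1)),key=lambda r:r.cost)
print(r.x,r.cost); print("turned cw mod 60deg:",((4.6632-r.x[2])%(np.pi/3)), "+1.047")
E
```

```text
[ 0.512   0.2277 -2.7253] 0.056867890728078636
turned cw mod 60deg: 0.05811479948514209 +1.047
```

The picture shows the nut turned about 1.105 rad, and the jam was felt. The tool is clear of everything, so I'm handing in.

```bash
python3 -c "
from h import *
s=ctrl.get_state();print(s['time'],s['ft_force'],abs(s['qd']).max());print(ctrl.close_job())"
```

```text
7.525 [0.1201 0.3239 0.1744] 0.022279847248711095
the job is handed in; nothing more can be done
None
```

The upper nut on the dark two-nut foot is turned clockwise down onto the lower nut and released. The job was handed in at about 7.5 s, and no verdict was reported.

- **Turn:** I gripped the nut on its flats (31.9 mm opening, 20 N) and turned the tool 1.16 rad while following the nut down. The moment about the stud then jumped from under 0.1 to about 0.66 N m, which is what a jam on the lower nut would give.
- **Final position:** The wrist picture after release shows the nut turned about 1.105 rad from its start, good to roughly 0.05 rad. With a starting angle of 0 to 0.35 rad, that puts it at or near the 1.25 stop. The tool turned about 0.05 rad further than the nut did; I put that down to compliance in the grip and picture error.
- **Clear of the work:** The gripper is open and raised about 130 mm, with forces near zero.
- **Disagreement:** The first fix on the stud from the fixed cameras and the one from the wrist camera differed by about 2 mm, which is within the calibration.

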